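# Release a tin from the bakery's two-lane dispenser

## Robot

A 6-joint arm with a two-finger parallel gripper is mounted at the origin on the work surface. World frame = base frame: x ahead of the robot, y to its left, z up, the work surface at z = 0. Lengths are in m, angles in rad, forces in N, time in s.
With the tool pointing down it reaches from about 0.35 to 0.925 m from the base axis. Payload 6.4 kg.
Tool frame: the origin (TCP) lies at the very end of the fingers, on their centre line; the grasp point (between the pads) lies 19 mm behind it; z points along the fingers, y is the direction in which the jaws open and shut (so a half turn about z gives the same grasp; the last joint's range is limited). The gripper opens to 85 mm and grips with 20 to 120 N. Pads are 22 mm wide; open, the fingers measure 114 mm over their backs; the gripper's body (76 mm by 85 mm) begins 54 mm behind the grasp point. The pads swing forward as they close: fully open they stand 13 mm farther back than shut.
Start: joints at [1.058, 0.245, 1.558, -0, 1.339, -0.174], TCP at [0.216, 0.613, 0.231] pointing down, gripper open.
Joint ranges: [-3.13, 3.13], [-1.02, 2.26], [0.13, 2.54], [-0.95, 4.09], [0.21, 2.88], [-2.74, 2.74]. Speed limits (rad/s): [2.57, 2.57, 3.14, 3.14, 3.14, 3.14].

## Interface

Orientations are given as a unit quaternion [x, y, z, w].
In Python, from bench import arm gives the robot as it stands. The module is installed in compiled form; this text tells all that it offers.
- The arm moves only by the shell command python3 -m crank 'ROWS'. ROWS is JSON, a list of rows, each an object with "offset": the shift along the tool's x, y, z in cm, a list of three; "roll": the turn about the tool's z in degrees; "claw": the closure, from -1 (fully open) to 1 (shut). In form: [{"offset": [dx, dy, dz], "roll": roll, "claw": claw}, ...]. A call has 1 to 5 rows; each row is the pose to reach, as a shift and turn from the pose commanded when the call began, along the tool's axes at that moment; what a row does not reach only later rows make up. A row lasts 1/8 s, in which the tool goes at most 62.5 mm and 10.7 degrees, less where a joint would pass 70% of its speed; a pose out of reach is approached as far as the arm can. A call with a gripper value outside its range is refused whole. The fingers move at their own pace and stop on an object; the grip force is fixed at half the most. Time passes only in rows, so rows that repeat a pose let the fingers close. It gives the time, the measured TCP pose, the force and the opening at its end, in the units of the state.
- arm.get_obs(): the state, without advancing time (a new reading comes with each control period).
- arm.capture(name): name is "side" or "top" or "wrist"; returns a dict with "image" (420x560x3 uint8, blue, green, red), "range_z" (420x560 float32, m along the optical axis (not along the pixel's ray), 0 where there is no reading), "K" (3x3 intrinsics, pixels), "rvec" (rotation vector, rad) and "tvec" (3), from world to camera coordinates, as OpenCV has them. Camera axes: x right, y down, z forward; pixel columns grow to the right and rows downward; lengths in m; the calibration is good to about 2 mm. A picture is of the moment at which its call begins.
- arm.job_done(): hands the job in, once; it reports no verdict.
The state is a dict: "t": time; "joint_positions": joint angles; "joint_vel": joint speeds; "joint_torque": joint torques, N m; "position": TCP position; "tcp_rot": TCP orientation; "contact_force": force on the tool from outside, world axes, zero at the start; "torque": the same for the moment, N m; "gripper_width": finger opening in m.
Only numpy, scipy, OpenCV 4.12 (cv2) and the standard library are available. Lean on these libraries where they do the work, as an engineer would, in place of code of your own. Each camera call takes 0.05 s, during which the arm holds its last target. There are 200 camera calls.

## Task

Let the yellow tin out of the two-lane tin dispenser: press down the black pad at the back end of its lane's rocking lever, so that the blue gate at the lever's other end lifts and the tin rolls down by itself into the catch trough, then let the pad come up again so that the gate shuts. Do not touch or lift the tins, keep the red tin waiting behind its own shut gate, and leave the things standing around it undisturbed.

Things in the scene. Friction and masses are not known exactly. Their poses are not given: they have to be found in the camera images.
- dispenser: steel dispenser fixed to the bench, 270 x 200 mm, posts 137 mm high, two 80 mm wide lanes with centre lines at y = +50 (left) and -50 mm (right), sloping down 12 degrees to its own -x. A 70 mm high end wall at x = -170 mm, a 100 mm high back wall at x = 66 mm. Origin on the bench, midway between the lanes, 40 mm in front of the levers' shaft; x points from the trough to the pads, y to the left lane, z up
- pad_left (a point): centre of the top of the left lane's black pressing pad, 60 mm along x by 50 mm along y, 148 mm above the bench at rest. It is 100 mm behind the hinge axis and 18 mm above it, and sinks about 50 mm on an arc as the rocker turns 0.5 rad. The two pads are 100 mm apart
- pad_right (a point): the same for the right lane's black pad
- rocker_left (a joint): left lane's rocking lever, on a shaft at x = 40, z = 130 mm of the dispenser: blue gate in front (x = -60 mm), black pad behind. 0 = at rest, gate shut; grows as the pad is pressed down, to a stop at 0.5 rad. The gate is clear of the tin from about 0.38. A spring returns it to 0 when let go: 4 N on the pad at first, 7 N at the stop
- rocker_right (a joint): right lane's rocking lever, on a shaft at x = 40, z = 130 mm of the dispenser: blue gate in front (x = -60 mm), black pad behind. 0 = at rest, gate shut; grows as the pad is pressed down, to a stop at 0.5 rad. The gate is clear of the tin from about 0.38. A spring returns it to 0 when let go: 4 N on the pad at first, 7 N at the stop
- yellow_tin: steel tin with a yellow band, 50 mm diameter, 70 mm long, about 0.2 kg, lying across one lane (which one varies) behind its gate, under the lever. Origin at its centre, y along its axis; at the start it is at about x = -32, z = 78 mm in the dispenser's frame. Once the gate is up it rolls down into the trough in about one second
- red_tin: the same tin with a red band, behind the gate of the other lane
- trough (a point): middle of the catch trough at the low front end of both lanes, midway between the two lanes, at the height of the centre of a tin that lies there (54 mm); a tin lying in the trough has its centre at x = -145 mm in the dispenser's frame, y = +50 or -50 mm
- jar: small closed glass jar with a red lid, 56 mm diameter, 85 mm high, upright beside the dispenser; origin at the centre of its underside
- cup: white cup, 72 mm diameter, 75 mm high, beside the dispenser; origin at the centre of its underside
- bowl: small blue bowl, 100 mm diameter, 45 mm high, beside the dispenser; origin at the centre of its underside
Mind the look-alikes: they are no part of the job. Leave any purple or turquoise look-alike of the yellow_tin alone.

How it is judged:
On the way, in this order (a step that is already met when the one before it is completed fails the run):
1. the pad of the yellow tin's lane is pressed down by the hand and its gate lifts (((y of yellow_tin in the frame of dispenser above 0 m and value of joint rocker_left above 0.2 rad and horizontal distance between the grasp point and pad_left below 0.07 m) or (y of yellow_tin in the frame of dispenser below 0 m and value of joint rocker_right above 0.2 rad and horizontal distance between the grasp point and pad_right below 0.07 m))).
2. the yellow tin has rolled into the catch trough (x of yellow_tin in the frame of dispenser between -0.16 and -0.13 m and z of yellow_tin in the frame of dispenser between 0.045 and 0.07 m), for 0.2 s.
At the end, for the whole second after the job is handed in: the yellow tin lies at rest in the catch trough (its centre between 130 and 160 mm in front of the dispenser's origin), both gates are shut again (both rockers within 0.04 rad of rest), and the red tin rests behind its gate (all of step 2 and x of red_tin in the frame of dispenser between -0.045 and 0.05 m and z of red_tin in the frame of dispenser between 0.065 and 0.11 m and value of joint each of rocker_left, rocker_right below 0.04 rad and linear speed of each of yellow_tin, red_tin below 0.02 m/s); the robot touches nothing.
It fails at once if the red tin's gate is lifted (its rocker past 0.12 rad) ((y of red_tin in the frame of dispenser above 0 m and value of joint rocker_left above 0.12 rad) or (y of red_tin in the frame of dispenser below 0 m and value of joint rocker_right above 0.12 rad)).
It fails at once if the red tin leaves its place behind the gate (not (x of red_tin in the frame of dispenser between -0.045 and 0.05 m and z of red_tin in the frame of dispenser between 0.065 and 0.11 m)).
It fails at once if a tin is touched by the robot (contact force between any of the fingers, the arm and yellow_tin above 0.5 N or contact force between any of the fingers, the arm and red_tin above 0.5 N).
It fails at once if the yellow tin is lifted or leaves the dispenser (z of yellow_tin in the frame of dispenser above 0.11 m or z of yellow_tin in the frame of dispenser below 0.03 m or x of yellow_tin in the frame of dispenser above 0.05 m or x of yellow_tin in the frame of dispenser below -0.165 m).
It fails at once if the jar, cup or bowl is moved more than 20 mm or tipped (distance of any of jar, cup, bowl from where it was at the start of the episode above 0.02 m or angle between any of jar, cup, bowl's own z axis and vertical above 0.3 rad).
It also fails if it takes over 32 s, if anything falls off the work surface, if the arm or the gripper's body presses on something with over 40 N, if the wrist force passes 120 N, or if a joint passes its speed limit or range.

## Working session

There is one attempt and no reset: what is moved stays moved. The work goes in short steps, Python scripts to look and compute and a shell command to move; the robot and the scene stay as the last step left them, time stands still between calls to the robot, and variables do not carry over. Pictures are saved under pics/ and viewed, about 8 in all and at most 12, crops included, and the job is handed in when it is done.

```bash
mkdir -p pics; python3 - <<'E'
from bench import arm
import cv2,pickle,numpy as np
o=arm.get_obs();print(o['t'],o['position'],o['tcp_rot'],o['gripper_width'],o['contact_force'])
d={n:arm.capture(n) for n in("side","top")}
pickle.dump(d,open('d0.pkl','wb'))
for n in d:
    cv2.imwrite(f'pics/{n}0.png',d[n]['image']);R=cv2.Rodrigues(np.array(d[n]['rvec'],float))[0];print(n,-R.T@np.array(d[n]['tvec']).ravel(),R[2])
E
```

```text
0.0 [0.21573992 0.61255292 0.23017254] [ 1.68589579e-01  9.85685855e-01 -9.19471226e-04 -3.22518847e-04] 0.08504191272247899 [-0.55044444 -0.82855297 -0.65365126]
side [0.15938861 0.47521752 0.49207688] [ 0.58887812 -0.60511738 -0.53577562]
top [0.37691208 0.0679509  0.95732529] [ 0.21878778 -0.00291675 -0.97576811]
```

View pics/top0.png

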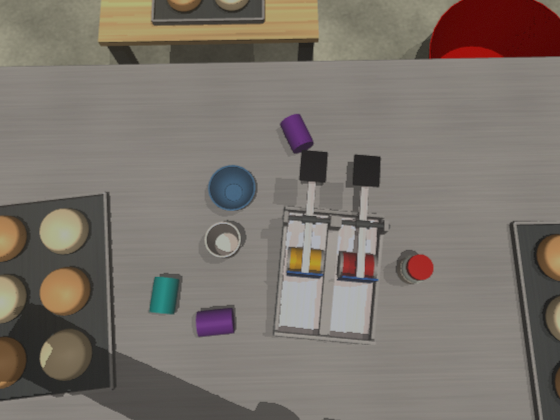

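View pics/side0.png

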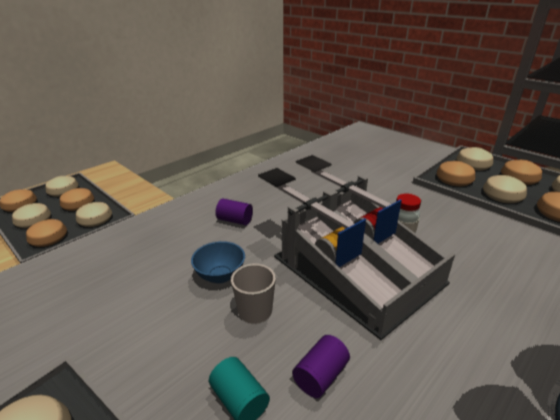

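Top view: the yellow tin (306,260) is in the left lane, whose pad is at (314,166). The red tin (357,265) is in the right lane, pad at (367,171). The cup is at (223,240), the bowl at (232,188) and the jar at (418,268). Next I'll measure the pads.

```bash
python3 - <<'E'
import pickle,cv2,numpy as np
from scipy.spatial.transform import Rotation as Ro
from bench import arm
d=pickle.load(open('d0.pkl','rb'))
def ray(c,u,v,h):
    R=cv2.Rodrigues(np.array(c['rvec'],float))[0];t=np.array(c['tvec'],float).ravel()
    C=-R.T@t; q=R.T@np.linalg.inv(c['K'])@[u,v,1]; return C+q*(h-C[2])/q[2]
def dep(c,u,v,z):
    R=cv2.Rodrigues(np.array(c['rvec'],float))[0];t=np.array(c['tvec'],float).ravel()
    return R.T@(np.linalg.inv(c['K'])@[u,v,1]*z-t)
P={}
for n,boxes in {'top':{'L':(295,145,332,186),'R':(348,150,386,190)},'side':{'L':(252,162,302,190),'R':(290,150,335,174)}}.items():
    c=d[n]
    for k,(a,b,e,f) in boxes.items():
        m=np.zeros(c['image'].shape[:2],np.uint8); m[b:f,a:e]=(c['image'][b:f,a:e].max(2)<45)*255
        m=cv2.morphologyEx(m,cv2.MORPH_OPEN,np.ones((5,5)))
        cs=max(cv2.findContours(m,0,2)[0],key=cv2.contourArea)
        (u,v),wh,an=cv2.minAreaRect(cs); M=cv2.moments(cs); uc,vc=M['m10']/M['m00'],M['m01']/M['m00']
        mm=cv2.erode(m,np.ones((5,5)));z=c['range_z'][(mm>0)&(c['range_z']>0)]
        p=ray(c,uc,vc,.148);P[n+k]=p
        print(n,k,(uc,vc),wh,cv2.contourArea(cs),'plane',p.round(4),'depth',dep(c,uc,vc,np.median(z)).round(4))
a=P['topL'];b=P['topR'];v=a-b;print('sep',np.linalg.norm(v[:2]))
y=v/np.linalg.norm(v);x=np.array([y[1],-y[0],0]);yaw=np.arctan2(x[1],x[0]);print('yaw deg',np.degrees(yaw))
o=arm.get_obs();R=Ro.from_quat(o['tcp_rot']);print(R.as_matrix().round(3))
print('tool shift to padL, z.20 (cm)',(R.inv().apply(a-o['position'])*100).round(2))
E
```

```text
top L (313.1876708923688, 165.62962962962962) (24.913644790649414, 29.232011795043945) 670.5 plane [0.6407 0.0019 0.148 ] depth [0.6411 0.0018 0.1466]
top R (366.09867629362213, 170.4098676293622) (25.50644302368164, 29.496278762817383) 692.5 plane [ 0.6294 -0.0965  0.148 ] depth [ 0.6298 -0.0967  0.147 ]
side L (276.7361111111111, 177.34317129629628) (15.0, 28.0) 288.0 plane [0.6323 0.0078 0.148 ] depth [0.635  0.0052 0.1461]
side R (313.13, 163.30416666666667) (22.360681533813477, 12.521981239318848) 200.0 plane [ 0.6223 -0.0896  0.148 ] depth [ 0.6254 -0.0933  0.1457]
sep 0.09907660573164602
yaw deg -6.528788081207394
[[-0.943  0.332 -0.001]
 [ 0.332  0.943 -0.002]
 [ 0.    -0.002 -1.   ]]
tool shift to padL, z.20 (cm) [-60.38 -43.45   8.29]
```

The numbers agree across views: pad height 0.147, pad separation 99 mm, yaw −6.5°. I'll shut the fingers and go above the left pad, 5 mm outward of its centre.

```bash
cat > st.py <<'E'
from bench import arm
import numpy as np
from scipy.spatial.transform import Rotation as Ro
o=arm.get_obs();R=Ro.from_quat(o['tcp_rot'])
print(round(o['t'],2),o['position'].round(4),'f',o['contact_force'].round(1),'w',round(o['gripper_width'],3),'ydir',R.as_matrix()[:,1].round(3))
for z in(.2,.165,.102):print(z,(R.inv().apply(np.array([.646,.001,z])-o['position'])*100).round(2))
E
python3 -m crank '[{"offset":[-60.9,-43.4,0],"roll":-13,"claw":1},{"offset":[-60.9,-43.4,0],"roll":-13,"claw":1},{"offset":[-60.9,-43.4,0],"roll":-13,"claw":1},{"offset":[-60.9,-43.4,0],"roll":-13,"claw":1},{"offset":[-60.9,-43.4,0],"roll":-13,"claw":1}]'; python3 st.py
```

```text
t: 0.72
position: [0.3958, 0.3565, 0.231]
tcp_rot: [0.056, 0.998, -0.0, -0.0]
contact_force: [0.7, -0.2, 0.8]
gripper_width: 0.0003
0.72 [0.3958 0.3565 0.231 ] f [ 0.7 -0.2  0.8] w 0.0 ydir [ 0.111  0.994 -0.   ]
0.2 [-28.83 -32.54   3.1 ]
0.165 [-28.83 -32.54   6.6 ]
0.102 [-28.83 -32.54  12.9 ]
```

```bash
python3 -m crank '[{"offset":[-28.8,-32.5,0],"roll":0,"claw":1},{"offset":[-28.8,-32.5,0],"roll":0,"claw":1},{"offset":[-28.8,-32.5,0],"roll":0,"claw":1},{"offset":[-28.8,-32.5,0],"roll":0,"claw":1},{"offset":[-28.8,-32.5,0],"roll":0,"claw":1}]' >/dev/null; python3 st.py
```

```text
1.35 [0.5757 0.1009 0.231 ] f [0.7 1.6 0.5] w -0.0 ydir [0.112 0.994 0.   ]
0.2 [-8.11 -9.15  3.09]
0.165 [-8.11 -9.15  6.59]
0.102 [-8.11 -9.15 12.89]
```

```bash
python3 -m crank '[{"offset":[-8.1,-9.1,0],"roll":0,"claw":1},{"offset":[-8.1,-9.1,0],"roll":0,"claw":1},{"offset":[-8.1,-9.1,0],"roll":0,"claw":1},{"offset":[-8.1,-9.1,5],"roll":0,"claw":1},{"offset":[-8.1,-9.1,5],"roll":0,"claw":1}]' >/dev/null; python3 st.py; python3 - <<'E'
from bench import arm
import cv2
cv2.imwrite('pics/top1.png',cv2.resize(arm.capture('top')['image'][100:360,180:460],None,fx=2,fy=2))
E
```

```text
1.98 [0.6417 0.0046 0.1763] f [-0.4 -0.5 -0.3] w 0.0 ydir [0.111 0.994 0.001]
0.2 [-0.44 -0.31 -2.38]
0.165 [-0.48 -0.31  1.12]
0.102 [-0.54 -0.31  7.42]
```

View pics/top1.png

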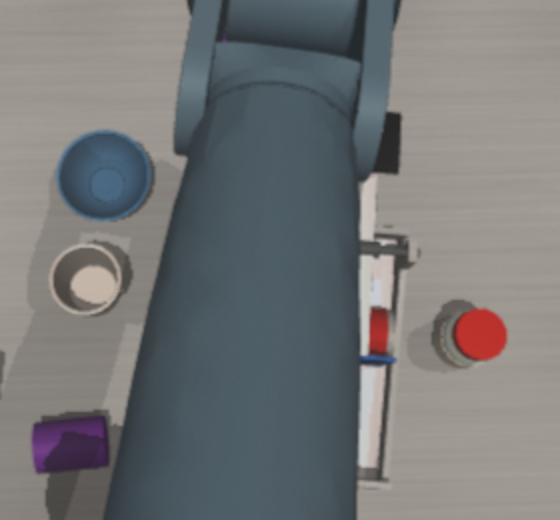

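The arm hides the left lane here. Red tin (378,330), gate, cup, bowl and jar are unchanged. I'll come down to just above the pad and check the settled pose.

```bash
python3 -m crank '[{"offset":[-0.5,-0.3,1],"roll":0,"claw":1},{"offset":[-0.5,-0.3,1.5],"roll":0,"claw":1},{"offset":[-0.5,-0.3,1.5],"roll":0,"claw":1}]' >/dev/null; python3 st.py
```

```text
2.4 [ 6.500e-01 -1.000e-04  1.665e-01] f [ 0.6  0.2 -0. ] w 0.0 ydir [ 0.112  0.994 -0.   ]
0.2 [ 0.41  0.07 -3.35]
0.165 [0.41 0.07 0.15]
0.102 [0.41 0.07 6.45]
```

```bash
python3 -m crank '[{"offset":[0.4,0,2],"roll":0,"claw":1},{"offset":[0.4,0,3.5],"roll":0,"claw":1},{"offset":[0.4,0,5],"roll":0,"claw":1},{"offset":[0.4,0,6],"roll":0,"claw":1},{"offset":[0.4,0,6.4],"roll":0,"claw":1}]' >/dev/null; python3 st.py
python3 - <<'E'
from bench import arm
import cv2
cv2.imwrite('pics/side2.png',cv2.resize(arm.capture('side')['image'][120:380,180:460],None,fx=2,fy=2))
E
```

```text
3.02 [6.455e-01 3.000e-04 1.016e-01] f [-0.8  0.9  7. ] w 0.0 ydir [0.112 0.994 0.   ]
0.2 [-0.02  0.07 -9.84]
0.165 [-0.03  0.07 -6.34]
0.102 [-0.04  0.07 -0.04]
```

View pics/side2.png

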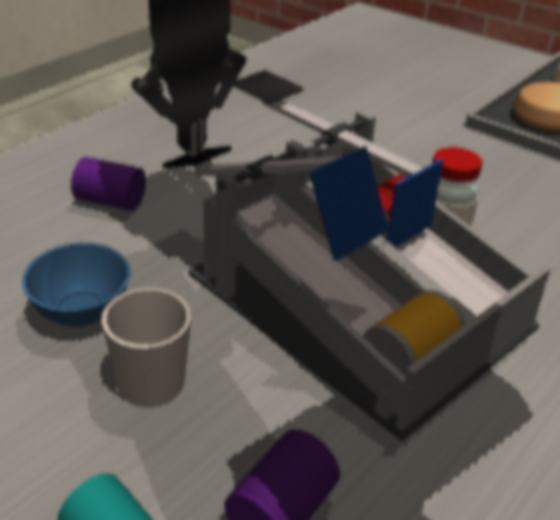

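The left gate is up and the yellow tin is at the trough (420,325). The red tin is still behind its shut gate. I'll wait for the tin to settle, then let the pad rise gently.

```bash
python3 -m crank '[{"offset":[0,0,0],"roll":0,"claw":1},{"offset":[0,0,0],"roll":0,"claw":1},{"offset":[0,0,0],"roll":0,"claw":1},{"offset":[0,0,0],"roll":0,"claw":1},{"offset":[0,0,0],"roll":0,"claw":1}]' >/dev/null
python3 -m crank '[{"offset":[0,0,-1.5],"roll":0,"claw":1},{"offset":[0,0,-3],"roll":0,"claw":1},{"offset":[0,0,-4.2],"roll":0,"claw":1},{"offset":[0,0,-5.4],"roll":0,"claw":1},{"offset":[0,0,-7],"roll":0,"claw":1}]' >/dev/null
python3 -m crank '[{"offset":[0,0,-5],"roll":0,"claw":1},{"offset":[0,0,-5],"roll":0,"claw":1},{"offset":[0,0,-5],"roll":0,"claw":1},{"offset":[0,0,-5],"roll":0,"claw":1}]' >/dev/null
python3 st.py
python3 - <<'E'
from bench import arm
import cv2
cv2.imwrite('pics/side3.png',cv2.resize(arm.capture('side')['image'][120:380,180:460],None,fx=2,fy=2))
E
```

```text
4.83 [6.449e-01 4.000e-04 2.203e-01] f [-1.  -0.  -0.6] w 0.0 ydir [0.112 0.994 0.   ]
0.2 [-0.11  0.07  2.03]
0.165 [-0.13  0.07  5.53]
0.102 [-0.15  0.07 11.83]
```

View pics/side3.png

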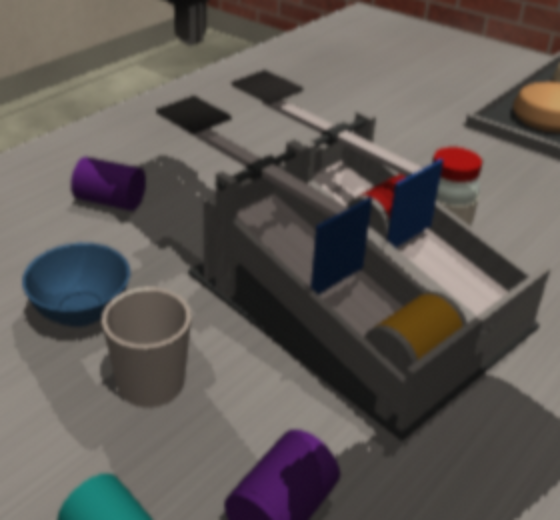

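Both gates are shut, the yellow tin lies in the trough (420,325), and the red tin waits. The hand is clear at z = 0.22. I'll do one quick numeric check, then hand in.

```bash
python3 - <<'E'
from bench import arm
import cv2,numpy as np
c=arm.capture('side');h=cv2.cvtColor(c['image'],cv2.COLOR_BGR2HSV)
R=cv2.Rodrigues(np.array(c['rvec'],float))[0];t=np.array(c['tvec'],float).ravel()
m=cv2.inRange(h,(15,120,60),(32,255,255));m[:260]=0;m[310:]=0;m[:,:350]=0;m[:,420:]=0
v,u=np.nonzero(m);z=c['range_z'][v,u];k=z>0
p=(np.linalg.inv(c['K'])@np.c_[u,v,np.ones(len(u))][k].T*z[k]).T;p=(p-t)@R
a=np.radians(-6.5);x=np.array([np.cos(a),np.sin(a),0]);y=np.array([-x[1],x[0],0])
# pad_left at dispenser (140,50)
O=np.array([.6407,.0019,0])-.14*x-.05*y
q=np.c_[(p-O)@x,(p-O)@y,p[:,2]];print(k.sum(),np.percentile(q,[2,50,98],axis=0).round(3))
# axis line centre: least squares circle in x-z
A=np.c_[2*q[:,0],2*q[:,2],np.ones(len(q))];s=np.linalg.lstsq(A,q[:,0]**2+q[:,2]**2,rcond=None)[0];print('centre xz',s[:2].round(3),'r',np.sqrt(s[2]+s[0]**2+s[1]**2).round(3))
E
```

```text
713 [[-0.167  0.018  0.065]
 [-0.152  0.047  0.075]
 [-0.125  0.075  0.079]]
centre xz [-0.143  0.045] r 0.032
```

```bash
python3 -c "
from bench import arm
print(arm.job_done())"
```

```text
the job is handed in; nothing more can be done
None
```

I let the yellow tin out of the left lane and handed the job in. I pressed the left pad with the fingers shut, the gate lifted, and the tin rolled into the trough. I then eased the pad up and moved the hand clear, about 5 s in all on the robot's clock.

**What the last checks showed:**
- **Picture:** In the last side picture both gates are shut and the red tin is behind its gate. The jar, cup and bowl look unmoved, but I did not measure them.
- **Yellow tin:** Depth puts its centre at x ≈ −143 mm in the dispenser's frame, with its top at 79 mm, so the centre is at about 54 mm as it should be.
- **Disagreement:** A circle fitted to the same depth points gave radius 32 mm (true value 25 mm) and centre height 45 mm. I put that down to seeing only part of the tin, and trusted the top height instead.
- **Contact:** The force was about 7 N while pressing. At hand-in the fingers were at z = 0.22 m with about 1 N read, which is noise.

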